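Stop the banding wheel, unload-slide the glaze tile, reset the stop

ROBOT

A 7-joint arm with a two-finger parallel gripper is mounted at the origin on the work surface. World frame = base frame: x ahead of the robot, y to its left, z up, the work surface at z = 0. Lengths are in m, angles in rad, forces in N, time in s.
With the tool pointing down it reaches from about 0.35 to 0.9 m from the base axis. Payload 8.1 kg.
Tool frame: the origin (TCP) lies at the very end of the fingers, on their centre line; the grasp point (between the pads) lies 19 mm behind it; z points along the fingers, y is the direction in which the jaws open and shut (so a half turn about z gives the same grasp; the last joint's range is limited). The gripper opens to 92 mm and grips with 3 to 60 N. Pads are 19 mm wide; open, the fingers measure 130 mm over their backs; the gripper's body (75 mm by 190 mm) begins 47 mm behind the grasp point.
Start: joints at [-1.319, 0.434, 0.025, 1.573, -0.012, 1.134, -0.075], TCP at [0.217, 0.586, 0.227] pointing down, gripper open.
Joint ranges: [-2.62, 2.62], [-0.44, 2.09], [-1.27, 1.32], [0.08, 2.57], [-1.32, 4.46], [0.12, 2], [-2.74, 2.74]. Speed limits (rad/s): [2.22, 2.22, 3.01, 3.01, 3.14, 3.14, 3.14].

INTERFACE

Orientations are given as a rotation vector (axis times angle).
In Python, from cell import observe, get_image, sign_off gives the robot as it stands.
- The arm moves only by the tool arm_command, never from a script. Its argument "deltas" is a list of rows, each an object with "xyz": the shift along the tool's x, y, z in cm, a list of three; "turn": the turn about the tool's z in degrees; "jaw": the closure in counts, from 0 (fully open) to 255 (shut). A call has 1 to 5 rows; each row is the pose to reach, as a shift and turn from the pose measured when the call began, along the tool's axes at that moment; what a row does not reach only later rows make up. A row lasts 1/12 s, in which the tool goes at most 41.7 mm and 7.16 degrees, less where a joint would pass 70% of its speed; a pose out of reach is approached as far as the arm can. A call with a gripper value outside its range is refused whole. The fingers move at their own pace and stop on an object; "force" is the grip in N (left out, the last holds). Time passes only in rows, so rows that repeat a pose let the fingers close. It gives the time, the measured TCP pose, the force and the opening at its end, in the units of the state.
- observe(): the state, without advancing time (a new reading comes with each control period).
- get_image(name): name is "scene" or "top"; returns a dict with "frame" (384x512x3 uint8, red, green, blue), "depth" (384x512 float32, m along the optical axis (not along the pixel's ray), 0 where there is no reading), "camera_matrix" (3x3 intrinsics, pixels), "cam_to_world" (4x4, takes a point from camera to world coordinates). Camera axes: x right, y up, looking along -z (the intrinsics and any distortion apply to the point x, -y, -z); pixel columns grow to the right and rows downward; lengths in m; the calibration is good to about 2 mm. A picture is of the moment at which its call begins.
- sign_off(): hands the job in, once; it reports no verdict.
The state is a dict: "clock": time; "joints": joint angles; "dq": joint speeds; "joint_efforts": joint torques, N m; "position": TCP position; "ee_rot": TCP orientation; "force": force on the tool from outside, world axes, zero at the start; "ft_torque": the same for the moment, N m; "width": opening from 0.0 (shut) to 1.0 (fully open).
Only numpy, scipy, OpenCV 4.12 (cv2) and the standard library are available. Lean on these libraries where they do the work, as an engineer would, in place of code of your own. Each camera call takes 0.05 s, during which the arm holds its last target.

TASK

Make the powered banding wheel safe by pushing its red mushroom stop button down until it latches, and only then slide the flat glaze tile on the ware board, without lifting it, out over the board's blue-striped edge until about a third of its length sticks out, so that I can get a grip under it. Then turn the mushroom head clockwise to reset it so that it springs back up, let go, and leave the tile lying flat there and the jar, teacup and dish where they are.

Things in the scene. Friction and masses are not known exactly. Their poses are not given: they have to be found in the camera images.
- stop_press (a joint): How far the red mushroom head is pushed down (m): 0 is up, 0.010 is fully down and latched. It takes about 2.5 N steadily (the first touch may give a short jolt of more, so push on), and beyond about 6 mm the head snaps down and stays; it ends on a hard stop.
- stop_turn (a joint): Turn of the mushroom head (rad), clockwise seen from above; 0 at rest, hard stop at 1.0. A light spring (0.03 N m/rad) brings it back to 0 when let go. When the head is latched down, turning it takes about 0.06 N m and cams it up, by 7 to 8 mm at the stop; from about 0.8 rad on it springs fully up once let go.
- stop_top (a point): Centre of the flat top of the round red mushroom head, z up; it rides on the head. The head is 54 mm in diameter and 30 mm tall; its side is upright from 10 to 27 mm below the top, good to grip anywhere round it. White curved arrows on top. Up, this point is at z = 0.124; latched down, at 0.114.
- board_edge (a point): Middle of the blue-striped top edge of the square plywood ware board (240 x 240 mm, 15 mm thick, top at z = 0.110), at the height of its top face. x points from this edge into the board (the board's centre is at x = 0.12), y along the edge, z up. This edge is on the robot's side of the board.
- tile_mid (a point): Centre (half-way up) of the loose flat teal glazed tile lying on the ware board: 140 mm long (its x), 70 mm wide (its y), 8 mm thick (its z, up), about 0.17 kg, three pale and brown stripes on its +x half. It tips off if its centre passes the board's edge.
- tile_end (a point): Middle of the tile's end nearer the blue-striped edge, 70 mm from its centre along its -x, half-way up its thickness. This is the end that is to stick out.
- jar: Matte white porcelain lidded jar, 100 mm in diameter, 130 mm tall, standing; origin at the centre of its underside. Leave alone.
- teacup: Copper-red teacup, 84 mm rim, 62 mm tall, handle on its y side, standing; origin at the centre of its underside. Leave alone.
- dish: Stoneware trinket dish, 110 mm in diameter, 28 mm tall; origin at the centre of its underside. Leave alone.
- stop: Fixed yellow housing of the stop button, 100 mm square, top at z = 0.062; origin at the centre of its underside. The mushroom head stands over its centre on a neck 30 mm in diameter and a black collar 44 mm in diameter, 6 mm tall.
- wheel: Fixed banding wheel: grey 150 mm square base and 200 mm disc under the ware board; axes as board_edge, origin on the table under the board's centre. A red-handled clamp with black jaws holds the board's far edge: its jaw covers x from 0.088 to 0.134, y from 0.077 to 0.099, and stands 25 mm above the board, its bar 34 mm.
Mind the look-alikes: they are no part of the job. Of the things that look like the stop, the middle-sized one is meant.

How it is judged:
By the outcome, as a careful person would: the job done as asked, in the order asked, and still so for the second after the job is handed in, with the robot touching nothing.
It also fails if it takes over 70 s, if anything falls off the work surface, if the arm or the gripper's body presses on something with over 40 N, if the wrist force passes 120 N, or if a joint passes its speed limit or range.

## Working session

There is one attempt and no reset: what is moved stays moved. The work goes in short steps, Python scripts to look and compute and a tool call to move; the robot and the scene stay as the last step left them, time stands still between calls to the robot, and variables do not carry over. Pictures are saved under pics/ and viewed, and the job is handed in when it is done.

Besides the shell and the picture viewer there is one more tool, called after "Request:" as name([rows], argument=value, ...), one row to a line, values as JSON. arm_command: Moves the arm, as the interface text tells. Its arguments: {"type":"object","properties":{"deltas":{"type":"array","items":{"type":"object","properties":{"xyz":{"type":"array","items":{"type":"number"}},"turn":{"type":"number"},"jaw":{"type":"number"}}}},"force":{"type":"number"}},"required":["deltas"]}

```bash
mkdir -p pics; ls; cat > h.py <<'E'
import numpy as np, cv2
from cell import observe, get_image, sign_off
def snap(n,tag):
    d=get_image(n); cv2.imwrite(f'pics/{tag}.png',cv2.cvtColor(d['frame'],cv2.COLOR_RGB2BGR)); np.savez(f'pics/{tag}.npz',**d); return d
def world(d,mask=None):
    K=d['camera_matrix'];Z=d['depth'];v,u=np.mgrid[:Z.shape[0],:Z.shape[1]]
    X=(u-K[0,2])/K[0,0]*Z;Y=(v-K[1,2])/K[1,1]*Z
    P=np.stack([X,-Y,-Z],-1);T=d['cam_to_world'];W=P@T[:3,:3].T+T[:3,3];W[Z==0]=np.nan;return W
E
python3 - <<'E'
from h import *
a=snap('scene','s0');b=snap('top','t0')
for d in(a,b):print([k for k in d],d['camera_matrix'].round(1).tolist(),d['cam_to_world'].round(3).tolist())
print(observe())
E
```

```text
pics
['frame', 'depth', 'camera_matrix', 'cam_to_world'] [[431.7, 0.0, 251.3], [0.0, 431.7, 192.4], [0.0, 0.0, 1.0]] [[-0.608, -0.466, 0.643, 1.159], [0.794, -0.377, 0.478, 0.382], [0.02, 0.8, 0.599, 0.649], [0.0, 0.0, 0.0, 1.0]]
['frame', 'depth', 'camera_matrix', 'cam_to_world'] [[361.2, 0.0, 257.5], [0.0, 361.2, 188.4], [0.0, 0.0, 1.0]] [[-0.018, 0.996, -0.089, 0.455], [-1.0, -0.02, -0.021, -0.037], [-0.023, 0.088, 0.996, 1.087], [0.0, 0.0, 0.0, 1.0]]
{'clock': 0.1, 'joints': array([-1.3186069 ,  0.43514183,  0.02496015,  1.57395675, -0.01159877,
        1.13399779, -0.07509581]), 'dq': array([ 0.00048868, -0.00293405,  0.00087099, -0.0035225 ,  0.00053389,
        0.00022111,  0.00034296]), 'joint_efforts': array([ 2.02536576e-03, -6.69127321e+01,  9.87101644e-01, -3.15145004e+01,
       -6.06422103e-02,  3.74593504e-02,  7.07137269e-05]), 'position': array([0.21701101, 0.58565436, 0.22604951]), 'ee_rot': array([-5.54442458e-01, -3.09215657e+00,  2.12586383e-03]), 'force': array([-0.21948193, -0.51950286,  0.39436312]), 'ft_torque': array([-0.00484827, -0.00319891, -0.01775206]), 'width': 0.9998128867048888}
```

View pics/s0.png

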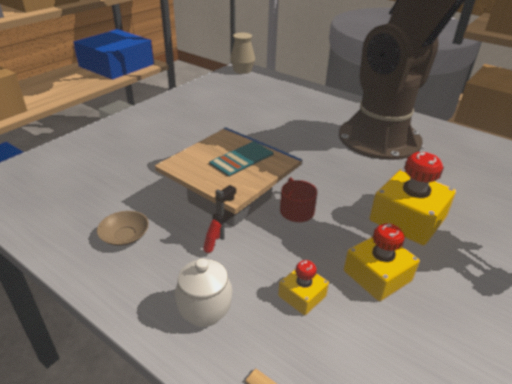

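View pics/t0.png

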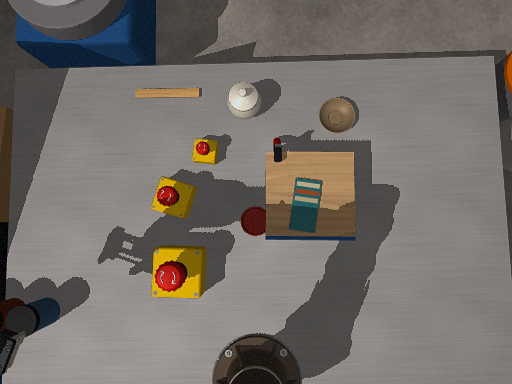

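The top view shows the middle stop's head at about (168,196). The board spans columns 266–355 and rows 152–240, with the blue edge at row 238. The tile is centred at about (306,205), the cup at (255,221), the jar at (243,100) and the dish at (337,114).

```bash
python3 - <<'E'
from h import *
for tag in('t0','s0'):
    d=dict(np.load(f'pics/{tag}.npz'));W=world(d);f=d['frame'].astype(int);r,g,b=f[...,0],f[...,1],f[...,2]
    hsv=cv2.cvtColor(d['frame'],cv2.COLOR_RGB2HSV)
    red=((hsv[...,0]<8)|(hsv[...,0]>172))&(hsv[...,1]>150)&(hsv[...,2]>70)
    n,l,st,c=cv2.connectedComponentsWithStats(red.astype(np.uint8))
    for i in range(1,n):
        if st[i,4]>25:
            P=W[l==i];z=np.nanmax(P[:,2]);t=P[P[:,2]>np.nanpercentile(P[:,2],90)-.004]
            print(tag,'red',c[i].round(),st[i,4],'zmax',z.round(4),'top mean',np.nanmean(t,0).round(4),'rng',(np.nanmin(t,0)).round(3),np.nanmax(t,0).round(3))
    # tile: z in .112-.124 region of board
    z=W[...,2]
    tile=(hsv[...,0]>75)&(hsv[...,0]<100)&(hsv[...,1]>90)&(z>.1)&(z<.13)
    P=W[tile];print(tag,'teal',tile.sum(),cv2.minAreaRect((P[:,:2]*1000).astype(np.float32)),np.nanmedian(P[:,2]))
    raised=(z>.1145)&(z<.123)&(W[...,0]>.3)&(W[...,0]<.62)&(W[...,1]>-.35)&(W[...,1]<-.03)
    P=W[raised];print('raised',len(P),cv2.minAreaRect((P[:,:2]*1000).astype(np.float32)))
    bd=(z>.104)&(z<.124)&(W[...,0]>.25)&(W[...,0]<.62)&(W[...,1]>-.4)&(W[...,1]<-.03)
    P=W[bd];R=cv2.minAreaRect((P[:,:2]*1000).astype(np.float32));print('board',len(P),R,cv2.boxPoints(R).round(1).tolist())
    bl=(hsv[...,0]>100)&(hsv[...,0]<125)&(hsv[...,1]>90)&(z>.08)&(z<.13)
    P=W[bl];print('blue',len(P),np.nanmin(P,0).round(4),np.nanmax(P,0).round(4))
    yl=(hsv[...,0]>20)&(hsv[...,0]<32)&(hsv[...,1]>180)&(z>.055)&(z<.069)&(W[...,0]>.35)&(W[...,0]<.55)
    P=W[yl];print('yel',len(P), cv2.minAreaRect((P[:,:2]*1000).astype(np.float32)))
E
python3 -c "
import cv2
a=cv2.imread('pics/t0.png')[130:260,130:370];cv2.imwrite('pics/t0c.png',cv2.resize(a,None,fx=3.2,fy=3.2,interpolation=2))"
```

```text
t0 red [276. 141.] 36 zmax 0.0774 top mean [ 0.6746 -0.0706  0.0737] rng [ 0.672 -0.076  0.071] [ 0.678 -0.065  0.077]
t0 red [202. 148.] 111 zmax 0.0878 top mean [0.6654 0.1401 0.0842] rng [0.648 0.125 0.082] [0.68  0.154 0.088]
t0 red [167. 196.] 267 zmax 0.1288 top mean [0.5275 0.231  0.1222] rng [0.504 0.209 0.12 ] [0.55  0.253 0.129]
t0 red [255. 221.] 457 zmax 0.0664 top mean [ 0.4528 -0.0041  0.0094] rng [ 0.415 -0.034  0.004] [0.491 0.028 0.066]
t0 red [170. 276.] 601 zmax 0.1727 top mean [0.3184 0.2123 0.1682] rng [0.288 0.181 0.166] [0.348 0.243 0.173]
t0 teal 996 ((332.9144287109375, 224.30308532714844), (150.80966186523438, 933.2797241210938), 23.865968704223633) 0.11813436517932863
raised 1360 ((506.6611022949219, -146.64244079589844), (217.4678497314453, 210.37123107910156), 87.66178894042969)
board 7133 ((512.1895751953125, -156.34381103515625), (240.28292846679688, 221.13670349121094), 88.5935287475586) [[398.70001220703125, -273.70001220703125], [619.7999877929688, -279.20001220703125], [625.7000122070312, -39.0], [404.6000061035156, -33.5]]
blue 446 [ 0.1701 -0.2711
[... 574 characters left out ...]
 [0.682 0.158 0.086]
s0 teal 88 ((500.474365234375, -141.32620239257812), (64.21406555175781, 129.8649444580078), 83.43087768554688) 0.11841863705368139
raised 1055 ((523.921142578125, -136.43264770507812), (215.9570770263672, 112.63874053955078), 10.76339340209961)
board 5389 ((510.76953125, -155.80995178222656), (243.30343627929688, 223.0892791748047), 88.66384887695312) [[396.3999938964844, -274.79998779296875], [619.4000244140625, -280.0], [625.0999755859375, -36.79999923706055], [402.1000061035156, -31.600000381469727]]
blue 3 [ 0.407  -0.1687  0.1105] [ 0.4088 -0.1619  0.1109]
yel 1006 ((458.9380798339844, 232.63809204101562), (192.88079833984375, 137.459228515625), 11.893110275268555)
```

View pics/t0c.png

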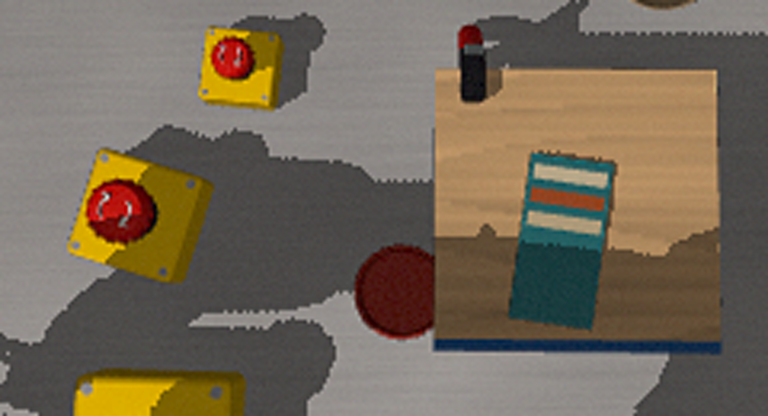

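```bash
cat >> h.py <<'E'
def ray(d,u,v,z):
    K=d['camera_matrix'];T=d['cam_to_world'];r=T[:3,:3]@np.array([(u-K[0,2])/K[0,0],-(v-K[1,2])/K[1,1],-1]);o=T[:3,3];return o+r*(z-o[2])/r[2]
E
python3 - <<'E'
from h import *
d=dict(np.load('pics/t0.npz'))
f=lambda x,y,z:ray(d,130+x/3.2-.5,130+y/3.2-.5,z)
T=np.array([f(*p,.118) for p in[(530,152),(616,162),(592,329),(508,318)]]);print(T.round(4));print('mid',T.mean(0),'len',np.linalg.norm(T[0]-T[3]),np.linalg.norm(T[1]-T[2]),'wid',np.linalg.norm(T[0]-T[1]))
ax=(T[0]+T[1]-T[2]-T[3]);print('yaw',np.degrees(np.arctan2(ax[1],ax[0])),'end',(T[2]+T[3])/2)
B=np.array([f(*p,.110) for p in[(435,70),(717,70),(721,342),(434,341)]]);print(B.round(4),B.mean(0))
print('blue bottom',f(434,352,.11),f(721,352,.11), f(434,352,.095))
for tag in('t0','s0'):
  d=dict(np.load(f'pics/{tag}.npz'));W=world(d)
  m=np.zeros(W.shape[:2],bool)
  hsv=cv2.cvtColor(d['frame'],cv2.COLOR_RGB2HSV);
  near=(np.hypot(W[...,0]-.53,W[...,1]-.232)<.05)&(W[...,2]>.09)
  P=W[near];print(tag,len(P),P.min(0),P.max(0),[np.percentile(P[:,2],q).round(4) for q in(50,80,90)])
  # fit circle radius 27 to head pts minimal: points with z .1-.116 silhouettes
  c,r=cv2.minEnclosingCircle((P[:,:2]*1000).astype(np.float32));print(c,r)
# silhouette approach
d=dict(np.load('pics/t0.npz'));W=world(d);near=(np.hypot(W[...,0]-.53,W[...,1]-.232)<.05)&(W[...,2]>.09)
v,u=np.nonzero(near);print('sil',u.min(),u.max(),v.min(),v.max());print(ray(d,(u.min()+u.max())/2,(v.min()+v.max())/2,.109))
E
```

```text
[[ 0.5704 -0.1182  0.118 ]
 [ 0.5605 -0.19    0.118 ]
 [ 0.4216 -0.1655  0.118 ]
 [ 0.4319 -0.0961  0.118 ]]
mid [ 0.49609235 -0.14243208  0.118     ] len 0.14033556067202005 0.1410821522965873 wid 0.07253125737619147
yaw -9.525511095891591 end [ 0.42671051 -0.13078978  0.118     ]
[[ 0.6437 -0.0396  0.11  ]
 [ 0.6384 -0.2796  0.11  ]
 [ 0.4087 -0.2734  0.11  ]
 [ 0.4136 -0.0342  0.11  ]] [ 0.52608719 -0.15667753  0.11      ]
blue bottom [ 0.40443448 -0.03400213  0.11      ] [ 0.40041927 -0.27302196  0.11      ] [ 0.40365509 -0.03396016  0.095     ]
t0 332 [0.50160035 0.20315818 0.09835573] [0.55483663 0.25781777 0.12882751] [np.float64(0.1211), np.float64(0.123), np.float64(0.1241)]
(527.8390502929688, 230.98878479003906) 28.279943466186523
s0 693 [0.50497123 0.2045243  0.09558283] [0.55736224 0.25991666 0.12699421] [np.float64(0.1197), np.float64(0.1232), np.float64(0.1241)]
(529.4782104492188, 232.34869384765625) 27.897645950317383
sil 157 178 186 205
[0.52790358 0.23000014 0.109     ]
```

```bash
cat >> h.py <<'E'
from scipy.spatial.transform import Rotation as Ro
def go(x,y,z,yang=None):
    """tool-frame cm shift & turn to reach world pos; yang = wanted world angle (deg) of tool y"""
    o=observe();R=Ro.from_rotvec(o['ee_rot']).as_matrix();p=o['position']
    s=R.T@(np.array([x,y,z])-p)*100;a=np.degrees(np.arctan2(R[1,1],R[0,1]))
    t=0 if yang is None else (a-yang+90)%180-90
    print('pos',p.round(4),'yang',a.round(2),'tilt',np.degrees(np.arccos(-R[2,2])).round(2),'F',o['force'].round(2),'w',round(o['width'],3),'t',o['clock'],'q',o['joints'].round(2),'\n shift cm',s.round(2),'turn',round(t,2))
E
python3 -c "
from h import *
go(.529,.2315,.227,80.5)"
```

```text
pos [0.217  0.5857 0.226 ] yang 69.67 tilt 0.08 F [-0.22 -0.52  0.39] w 1.0 t 0.1 q [-1.32  0.44  0.02  1.57 -0.01  1.13 -0.08] 
 shift cm [-41.56 -22.37  -0.06] turn -10.83
```

Request:
arm_command([
  {"xyz": [-3.5, -1.9, 0], "turn": -2, "jaw": 255},
  {"xyz": [-7, -3.8, 0], "turn": -4, "jaw": 255},
  {"xyz": [-10.5, -5.7, 0], "turn": -6, "jaw": 255},
  {"xyz": [-14, -7.5, 0], "turn": -8, "jaw": 255},
  {"xyz": [-17.5, -9.4, 0], "turn": -10.8, "jaw": 255},
], force=20)

```text
clock: 0.52
position: [0.3492, 0.435, 0.2259]
ee_rot: [-0.258, -3.13, 0.003]
force: [0.0, -0.3, -0.4]
width: 0.688
```

```bash
python3 -c "
from h import *
go(.529,.2315,.2,80.5)"
```

```text
pos [0.3492 0.435  0.2259] yang 80.57 tilt 0.11 F [ 0.03 -0.34 -0.44] w 0.688 t 0.5167 q [-1.02  0.33  0.03  1.74 -0.01  1.08  0.43] 
 shift cm [-21.07 -17.13   2.61] turn 0.07
```

Request:
arm_command([
  {"xyz": [-3, -2.4, 0]},
  {"xyz": [-6, -4.9, 0]},
  {"xyz": [-9, -7.3, 0]},
  {"xyz": [-12, -9.8, 0]},
  {"xyz": [-15, -12.2, 0]},
])

```text
schema error: expected keys xyz, turn, jaw
```

Request:
arm_command([
  {"xyz": [-3, -2.5, 1.0]},
  {"xyz": [-6, -4.9, 2.0]},
  {"xyz": [-6.1, -5, 2.6]},
  {"xyz": [-6.1, -5, 2.6]},
  {"xyz": [-6.1, -5, 2.6]},
])

```text
schema error: expected keys xyz, turn, jaw
```

```bash
python3 -c "
from h import *
go(.529,.2315,.132,80.5)"
```

```text
pos [0.3492 0.435  0.2259] yang 80.57 tilt 0.11 F [ 0.03 -0.34 -0.44] w 0.688 t 0.5167 q [-1.02  0.33  0.03  1.74 -0.01  1.08  0.43] 
 shift cm [-21.07 -17.12   9.41] turn 0.07
```

Request:
arm_command([
  {"xyz": [-3, -2.4, 0], "turn": 0, "jaw": 255},
  {"xyz": [-6, -4.9, 0], "turn": 0, "jaw": 255},
  {"xyz": [-9, -7.3, 0], "turn": 0, "jaw": 255},
  {"xyz": [-12, -9.8, 0], "turn": 0, "jaw": 255},
  {"xyz": [-15, -12.2, 0], "turn": 0, "jaw": 255},
])

```text
clock: 0.93
position: [0.478, 0.2882, 0.2259]
ee_rot: [-0.258, -3.13, 0.003]
force: [1.9, 0.9, 0.2]
width: 0.32
```

```bash
python3 -c "
from h import *
go(.529,.2315,.19,80.5)"
```

```text
pos [0.478  0.2882 0.2259] yang 80.57 tilt 0.13 F [1.89 0.94 0.2 ] w 0.32 t 0.9333 q [-0.72  0.33  0.11  1.74 -0.04  1.07  0.81] 
 shift cm [-5.96 -4.75  3.6 ] turn 0.07
```

Request:
arm_command([
  {"xyz": [-2.5, -2, 1], "turn": 0, "jaw": 255},
  {"xyz": [-5, -4, 2], "turn": 0, "jaw": 255},
  {"xyz": [-6, -4.8, 3.6], "turn": 0, "jaw": 255},
  {"xyz": [-6, -4.8, 3.6], "turn": 0, "jaw": 255},
  {"xyz": [-6, -4.8, 3.6], "turn": 0, "jaw": 255},
])

```text
clock: 1.35
position: [0.5288, 0.2301, 0.189]
ee_rot: [-0.261, -3.128, 0.006]
force: [-0.7, 0.5, -0.2]
width: 0.006
```

```bash
python3 -c "
from h import *
go(.529,.2315,.126,80.5);snap('scene','s1')"
```

```text
pos [0.5288 0.2301 0.189 ] yang 80.47 tilt 0.27 F [-0.69  0.46 -0.15] w 0.006 t 1.35 q [-0.6   0.39  0.13  1.75 -0.06  1.01  0.96] 
 shift cm [-0.01  0.17  6.3 ] turn -0.03
```

View pics/s1.png

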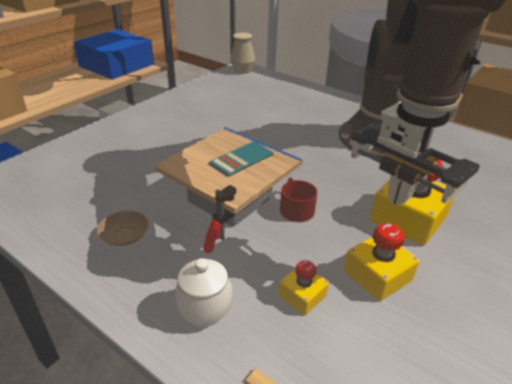

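The fingers are closed, with their tip at about (400,200). The middle stop's head is at (388,235). I'll check where the TCP should project.

```bash
cat >> h.py <<'E'
def proj(d,p):
    T=np.linalg.inv(d['cam_to_world']);c=T[:3,:3]@np.array(p)+T[:3,3];K=d['camera_matrix'];return (K[0,2]+K[0,0]*c[0]/-c[2],K[1,2]-K[1,1]*c[1]/-c[2])
E
python3 -c "
from h import *
d=dict(np.load('pics/s1.npz'))
print(proj(d,observe()['position']),proj(d,(.529,.2315,.124)))
a=cv2.imread('pics/s1.png')[130:300,330:490];cv2.imwrite('pics/s1c.png',cv2.resize(a,None,fx=3.5,fy=3.5))"
```

```text
(np.float64(397.71077954657426), np.float64(201.90094373230727)) (np.float64(389.5990493733939), np.float64(230.2521947867798))
```

View pics/s1c.png

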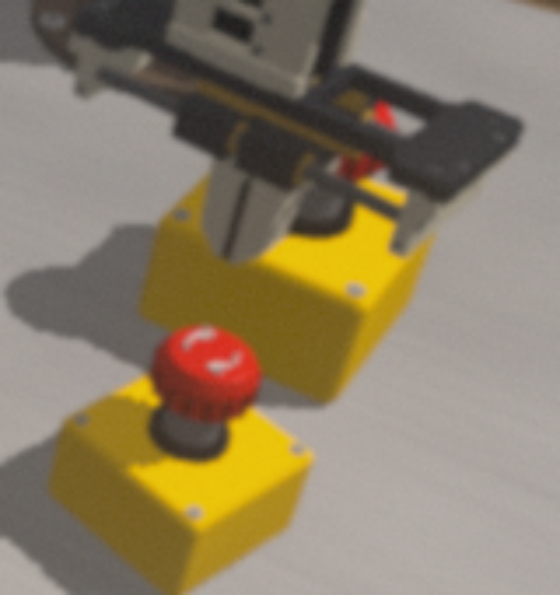

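The projection matches: the tip is at (397,202) and the head top centre at (389,230). I'll descend.

Request:
arm_command([
  {"xyz": [0, 0.1, 2.5], "turn": 0, "jaw": 255},
  {"xyz": [0, 0.1, 4.5], "turn": 0, "jaw": 255},
  {"xyz": [0, 0.1, 5.8], "turn": 0, "jaw": 255},
  {"xyz": [0, 0.1, 6.1], "turn": 0, "jaw": 255},
  {"xyz": [0, 0.1, 6.3], "turn": 0, "jaw": 255},
])

```text
clock: 1.82
position: [0.5278, 0.2339, 0.127]
ee_rot: [-0.254, -3.129, 0.003]
force: [-0.0, 0.2, 1.5]
width: 0.007
```

Request:
arm_command([
  {"xyz": [0, 0, 0.1], "turn": 0, "jaw": 255},
  {"xyz": [0, 0, 0.3], "turn": 0, "jaw": 255},
  {"xyz": [0, 0, 0.5], "turn": 0, "jaw": 255},
  {"xyz": [0, 0, 0.6], "turn": 0, "jaw": 255},
  {"xyz": [0, 0, 0.7], "turn": 0, "jaw": 255},
])

```text
clock: 2.23
position: [0.5282, 0.2346, 0.1206]
ee_rot: [-0.254, -3.13, 0.001]
force: [0.8, 0.2, 0.7]
width: 0.007
```

Request:
arm_command([
  {"xyz": [0, -0.2, 0.1], "turn": 0, "jaw": 255},
  {"xyz": [0, -0.2, 0.25], "turn": 0, "jaw": 255},
  {"xyz": [0, -0.2, 0.4], "turn": 0, "jaw": 255},
  {"xyz": [0, -0.2, 0.5], "turn": 0, "jaw": 255},
  {"xyz": [0, -0.2, 0.6], "turn": 0, "jaw": 255},
])

```text
clock: 2.65
position: [0.5277, 0.2323, 0.1142]
ee_rot: [-0.254, -3.129, 0.002]
force: [-0.1, 0.4, 0.3]
width: 0.006
```

```bash
python3 -c "
from h import *
go(.529,.2315,.112,80.5)"
```

```text
pos [0.5277 0.2323 0.1142] yang 80.72 tilt 0.14 F [-0.12  0.37  0.26] w 0.006 t 2.65 q [-0.59  0.47  0.12  1.83 -0.07  0.85  0.97] 
 shift cm [-0.14 -0.05  0.22] turn 0.22
```

Request:
arm_command([
  {"xyz": [0, 0, 0.1], "turn": 0, "jaw": 255},
  {"xyz": [0, 0, 0.2], "turn": 0, "jaw": 255},
  {"xyz": [0, 0, 0.3], "turn": 0, "jaw": 255},
  {"xyz": [0, 0, 0.4], "turn": 0, "jaw": 255},
])

```text
clock: 2.98
position: [0.5287, 0.2327, 0.1132]
ee_rot: [0.254, 3.131, 0.001]
force: [-10.5, -5.0, 40.8]
width: 0.004
```

```bash
python3 -c "
from h import *
go(.529,.2315,.112,80.5);snap('scene','s2')
a=cv2.imread('pics/s2.png')[130:300,330:490];cv2.imwrite('pics/s2c.png',cv2.resize(a,None,fx=3.5,fy=3.5))"
```

```text
pos [0.5287 0.2327 0.1132] yang 80.71 tilt 0.04 F [-10.5   -4.96  40.81] w 0.004 t 2.9833 q [-0.59  0.48  0.12  1.83 -0.07  0.84  0.97] 
 shift cm [-0.05 -0.11  0.12] turn 0.21
```

View pics/s2c.png

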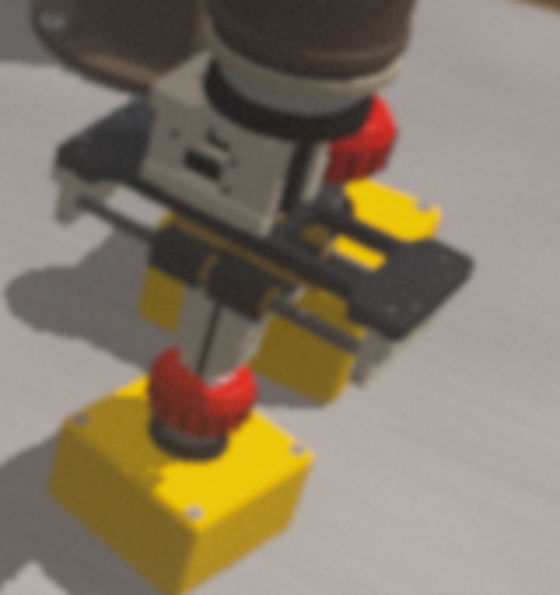

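The head is on its hard stop (z ≈ 0.113, 41 N through the fingertips). I'll retract.

Request:
arm_command([
  {"xyz": [0, 0, -1], "turn": 0, "jaw": 255},
  {"xyz": [0, 0, -3], "turn": 0, "jaw": 255},
  {"xyz": [0, 0, -6], "turn": 0, "jaw": 255},
  {"xyz": [0, 0, -9], "turn": 0, "jaw": 255},
  {"xyz": [0, 0, -9], "turn": 0, "jaw": 140},
])

```text
clock: 3.45
position: [0.5313, 0.2337, 0.2089]
ee_rot: [0.255, 3.124, 0.008]
force: [1.2, 0.4, -0.3]
width: 0.044
```

```bash
python3 -c "
from h import *
go(.595,-.159,.2,80.5);d=snap('scene','s3')
W=world(d);P=W[(np.hypot(W[...,0]-.529,W[...,1]-.2315)<.012)];print('headtop',np.nanmedian(P[:,2]),len(P))
# tile in scene view, before fingers arrive
a=cv2.imread('pics/s3.png')
cv2.imwrite('pics/s3c.png',np.hstack([cv2.resize(a[110:230,140:320],(720,480))[:, :], ]))
cv2.imwrite('pics/s3d.png',cv2.resize(a[200:300,340:430],None,fx=5,fy=5))"
```

```text
pos [0.5313 0.2337 0.2089] yang 80.68 tilt 0.51 F [ 1.18  0.35 -0.31] w 0.044 t 3.45 q [-0.61  0.37  0.13  1.72 -0.06  1.04  0.96] 
 shift cm [-12.64 -37.73   0.75] turn 0.18
headtop 0.21883932513900195 238
```

View pics/s3c.png

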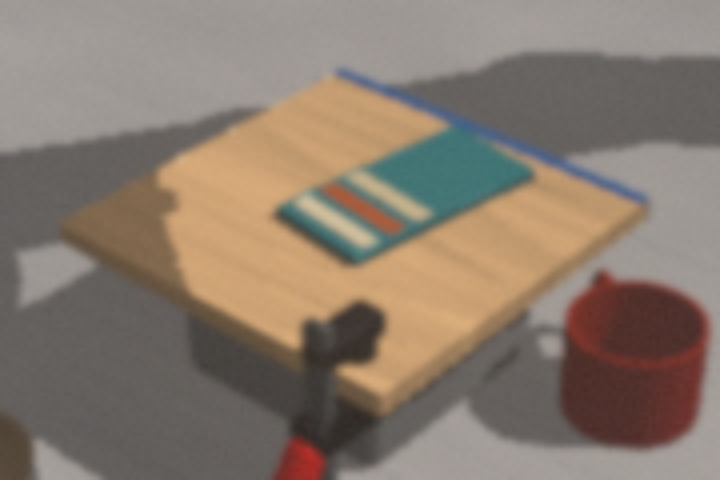

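View pics/s3d.png

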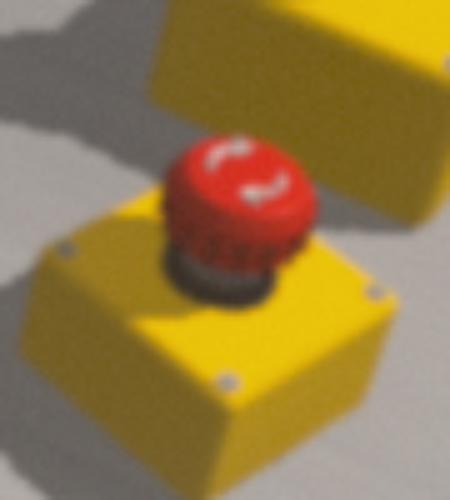

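```bash
python3 - <<'E'
from h import *
d=dict(np.load('pics/s3.npz'));W=world(d)
m=(np.hypot(W[...,0]-.529,W[...,1]-.2315)<.018)&(W[...,2]<.15)&(W[...,2]>.1);print('head z',np.median(W[m][:,2]),m.sum())
d0=dict(np.load('pics/s0.npz'));W=world(d0);m=(np.hypot(W[...,0]-.529,W[...,1]-.2315)<.018)&(W[...,2]<.15)&(W[...,2]>.1);print('before',np.median(W[m][:,2]),m.sum())
f=lambda x,y,z:ray(d,140+x/4-.4,110+y/4-.4,z)
T=np.array([f(*p,.118) for p in[(355,257),(277,207),(455,127),(534,173)]]);print(T.round(4),T.mean(0))
print([np.linalg.norm(T[i]-T[(i+1)%4]).round(4) for i in range(4)])
ax=T[0]+T[1]-T[2]-T[3];print(np.degrees(np.arctan2(ax[1],ax[0])),(T[0]+T[1])/2,(T[2]+T[3])/2)
print('edge',f(340,70,.11),f(647,197,.11))
E
```

```text
head z 0.11342721275545009 205
before 0.12342122622279461 208
[[ 0.5682 -0.1205  0.118 ]
 [ 0.5576 -0.1867  0.118 ]
 [ 0.4223 -0.1632  0.118 ]
 [ 0.4354 -0.0951  0.118 ]] [ 0.49590323 -0.14137638  0.118     ]
[np.float64(0.0671), np.float64(0.1373), np.float64(0.0693), np.float64(0.1352)]
-10.337988680332725 [ 0.56292492 -0.1536022   0.118     ] [ 0.42888154 -0.12915056  0.118     ]
edge [ 0.40027463 -0.27375057  0.11      ] [ 0.40445739 -0.03582963  0.11      ]
```

Request:
arm_command([
  {"xyz": [-2, -3, 0], "turn": 0, "jaw": 170},
  {"xyz": [-4, -7, 0], "turn": 0, "jaw": 170},
  {"xyz": [-5.5, -11, 0], "turn": 0, "jaw": 170},
  {"xyz": [-7, -15, 0], "turn": 0, "jaw": 170},
  {"xyz": [-8.5, -19, 0], "turn": 0, "jaw": 170},
])

```text
clock: 3.92
position: [0.582, 0.0362, 0.2049]
ee_rot: [0.254, 3.128, 0.006]
force: [0.9, -0.5, 0.1]
width: 0.329
```

```bash
python3 -c "
from h import *
go(.598,-.159,.18,80.2)"
```

```text
pos [0.582  0.0362 0.2049] yang 80.72 tilt 0.29 F [ 0.89 -0.52  0.07] w 0.329 t 3.9167 q [-0.29  0.38  0.19  1.72 -0.09  1.04  1.34] 
 shift cm [ -4.73 -19.02   2.43] turn 0.52
```

Request:
arm_command([
  {"xyz": [-1, -4, 0.5], "turn": 0, "jaw": 170},
  {"xyz": [-2, -8, 1], "turn": 0.5, "jaw": 170},
  {"xyz": [-3, -12, 1.5], "turn": 0.5, "jaw": 170},
  {"xyz": [-4, -16, 2], "turn": 0.5, "jaw": 170},
  {"xyz": [-4.7, -19, 2.4], "turn": 0.5, "jaw": 170},
])

```text
clock: 4.33
position: [0.5967, -0.1627, 0.1788]
ee_rot: [0.271, 3.128, 0.004]
force: [1.0, -1.1, 0.7]
width: 0.333
```

Request:
arm_command([
  {"xyz": [0, -0.3, 0], "turn": 0, "jaw": 170},
  {"xyz": [0, -0.3, 0], "turn": 0, "jaw": 170},
])

```text
clock: 4.5
position: [0.5945, -0.1696, 0.1772]
ee_rot: [-0.281, -3.128, -0.001]
force: [-0.3, 1.2, -0.3]
width: 0.333
```

```bash
python3 -c "
from h import *
go(.598,-.159,.114,80.2)"
```

```text
pos [ 0.5945 -0.1696  0.1772] yang 79.75 tilt 0.05 F [-0.25  1.23 -0.33] w 0.333 t 4.5 q [ 0.03  0.47  0.24  1.67 -0.13  1.02  1.7 ] 
 shift cm [-0.16  1.1   6.32] turn -0.45
```

Request:
arm_command([
  {"xyz": [-0.2, 1.1, 1.5], "turn": -0.4, "jaw": 170},
  {"xyz": [-0.2, 1.1, 3], "turn": -0.4, "jaw": 170},
  {"xyz": [-0.2, 1.1, 4.5], "turn": -0.4, "jaw": 170},
  {"xyz": [-0.2, 1.1, 5], "turn": -0.4, "jaw": 170},
  {"xyz": [-0.2, 1.1, 5], "turn": -0.4, "jaw": 170},
])

```text
clock: 4.92
position: [0.5975, -0.1569, 0.1255]
ee_rot: [-0.266, -3.126, -0.003]
force: [-0.1, 0.5, 1.0]
width: 0.329
```

```bash
python3 -c "
from h import *
go(.598,-.159,.1135,80.2);snap('top','t4');d=snap('scene','s4')
a=cv2.imread('pics/s4.png');cv2.imwrite('pics/s4c.png',cv2.resize(a[70:240,130:330],None,fx=3.5,fy=3.5))
a=cv2.imread('pics/t4.png');cv2.imwrite('pics/t4c.png',cv2.resize(a[130:260,230:390],None,fx=4,fy=4))"
```

```text
pos [ 0.5975 -0.1569  0.1255] yang 80.26 tilt 0.24 F [-0.15  0.47  1.03] w 0.329 t 4.9167 q [ 0.02  0.52  0.22  1.72 -0.14  0.92  1.7 ] 
 shift cm [-0.09 -0.2   1.2 ] turn 0.06
```

View pics/s4c.png

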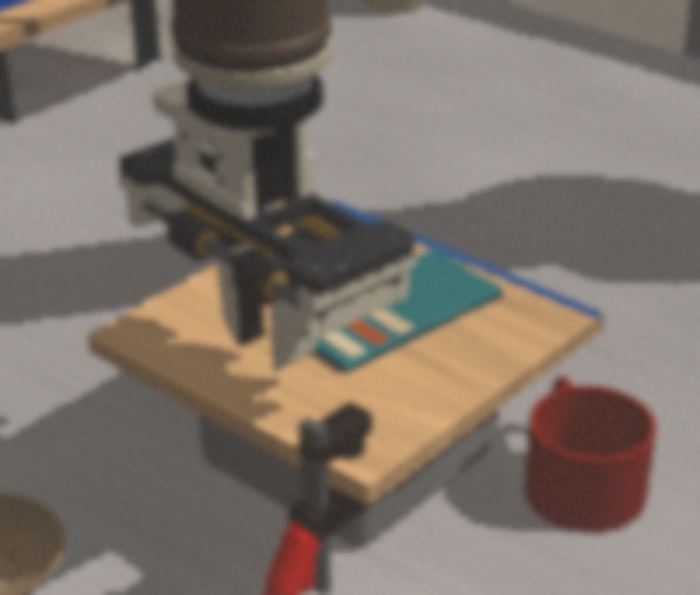

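View pics/t4c.png

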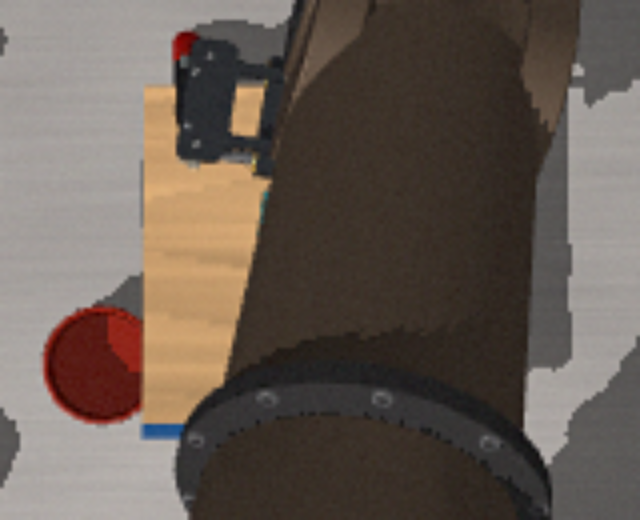

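The fingers are just beyond the tile's striped end and clear of the clamp. I'll lower them to just above the board.

Request:
arm_command([
  {"xyz": [-0.1, -0.2, 0.4], "turn": 0, "jaw": 170},
  {"xyz": [-0.1, -0.2, 0.8], "turn": 0, "jaw": 170},
  {"xyz": [-0.1, -0.2, 1.1], "turn": 0, "jaw": 170},
  {"xyz": [-0.1, -0.2, 1.2], "turn": 0, "jaw": 170},
  {"xyz": [-0.1, -0.2, 1.2], "turn": 0, "jaw": 170},
])

```text
clock: 5.43
position: [0.5991, -0.1602, 0.1152]
ee_rot: [-0.268, -3.129, -0.002]
force: [-1.2, 0.3, 0.6]
width: 0.331
```

```bash
python3 -c "
from h import *
go(.5044,-.1434,.1135,80.2)"
```

```text
pos [ 0.5991 -0.1602  0.1152] yang 80.2 tilt 0.09 F [-1.19  0.33  0.59] w 0.331 t 5.4333 q [ 0.03  0.54  0.22  1.72 -0.14  0.9   1.71] 
 shift cm [9.62 0.04 0.18] turn 0.0
```

Request:
arm_command([
  {"xyz": [0.2, 0, 0.15], "turn": 0, "jaw": 170},
  {"xyz": [0.8, 0, 0.2], "turn": 0, "jaw": 170},
  {"xyz": [1.6, 0, 0.2], "turn": 0, "jaw": 170},
  {"xyz": [2.2, 0, 0.2], "turn": 0, "jaw": 170},
  {"xyz": [2.7, 0, 0.2], "turn": 0, "jaw": 170},
])

```text
clock: 5.85
position: [0.5715, -0.1555, 0.1134]
ee_rot: [-0.268, -3.129, -0.002]
force: [-0.4, -0.7, -0.2]
width: 0.338
```

```bash
python3 -c "
from h import *
go(.5044,-.1434,.1135,80.2)"
```

```text
pos [ 0.5715 -0.1555  0.1134] yang 80.19 tilt 0.09 F [-0.38 -0.73 -0.2 ] w 0.338 t 5.85 q [ 0.02  0.5   0.22  1.8  -0.14  0.86  1.71] 
 shift cm [ 6.81  0.05 -0.01] turn -0.01
```

Request:
arm_command([
  {"xyz": [0.6, 0, 0], "turn": 0, "jaw": 170},
  {"xyz": [1.2, 0, 0], "turn": 0, "jaw": 170},
  {"xyz": [1.8, 0, 0], "turn": 0, "jaw": 170},
  {"xyz": [2.4, 0, 0], "turn": 0, "jaw": 170},
  {"xyz": [3, 0, 0], "turn": 0, "jaw": 170},
])

```text
clock: 6.27
position: [0.5415, -0.1504, 0.1136]
ee_rot: [-0.269, -3.129, -0.002]
force: [1.0, 1.1, 0.4]
width: 0.335
```

```bash
python3 -c "
from h import *
go(.5044,-.1434,.1135,80.2);d=snap('scene','s5')
a=cv2.imread('pics/s5.png');cv2.imwrite('pics/s5c.png',cv2.resize(a[110:230,140:320],None,fx=4,fy=4))"
```

```text
pos [ 0.5415 -0.1504  0.1136] yang 80.19 tilt 0.08 F [1.   1.09 0.36] w 0.335 t 6.2667 q [ 0.02  0.46  0.22  1.87 -0.13  0.83  1.7 ] 
 shift cm [3.77 0.05 0.01] turn -0.01
```

View pics/s5c.png

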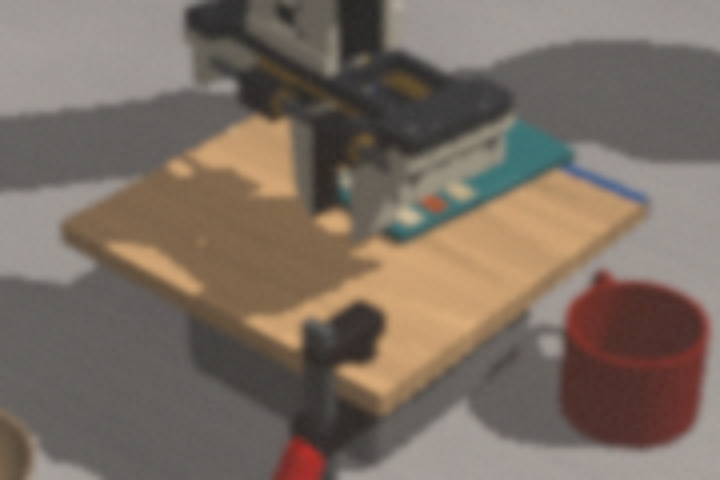

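The tile is sliding flat. Its near-left corner is now at crop (575,153), at the striped edge.

```bash
python3 - <<'E'
from h import *
d=dict(np.load('pics/s5.npz'))
f=lambda x,y,z:ray(d,140+x/4-.4,110+y/4-.4,z)
print('near-left',f(576,153,.118),'far-left',f(399,235,.118),'near right-ish',f(517,119,.118))
E
```

```text
near-left [ 0.40092928 -0.0887733   0.118     ] far-left [ 0.53634029 -0.11543539  0.118     ] near right-ish [ 0.39036662 -0.13962296  0.118     ]
```

Request:
arm_command([
  {"xyz": [0.7, 0, 0], "turn": 0, "jaw": 170},
  {"xyz": [1.4, 0, 0], "turn": 0, "jaw": 170},
  {"xyz": [2.1, 0, 0], "turn": 0, "jaw": 170},
  {"xyz": [2.8, 0, 0], "turn": 0, "jaw": 170},
  {"xyz": [3.2, 0, 0], "turn": 0, "jaw": 170},
])

```text
clock: 6.73
position: [0.5075, -0.1446, 0.1135]
ee_rot: [-0.269, -3.127, -0.002]
force: [0.9, -0.0, -0.3]
width: 0.333
```

```bash
python3 -c "
from h import *
go(.5044,-.1434,.1135,80.2);d=snap('scene','s6')
a=cv2.imread('pics/s6.png');cv2.imwrite('pics/s6c.png',cv2.resize(a[110:230,140:320],None,fx=4,fy=4))"
```

```text
pos [ 0.5075 -0.1446  0.1135] yang 80.17 tilt 0.18 F [ 0.89 -0.04 -0.31] w 0.333 t 6.7333 q [ 0.01  0.41  0.22  1.95 -0.12  0.79  1.7 ] 
 shift cm [ 0.32  0.06 -0.  ] turn -0.03
```

View pics/s6c.png

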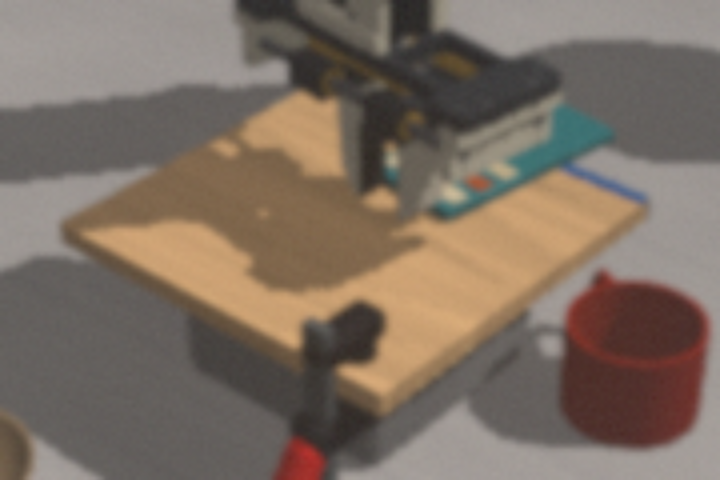

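```bash
python3 - <<'E'
from h import *
d=dict(np.load('pics/s6.npz'))
f=lambda x,y,z:ray(d,140+x/4-.4,110+y/4-.4,z)
print('near-left',f(617,130,.118),'far-left',f(443,213,.118))
E
```

```text
near-left [ 0.36244702 -0.08462591  0.118     ] far-left [ 0.50321058 -0.11019289  0.118     ]
```

Request:
arm_command([
  {"xyz": [0.1, 0, 0], "turn": 0, "jaw": 170},
  {"xyz": [0.2, 0, 0], "turn": 0, "jaw": 170},
  {"xyz": [0.2, 0, 0], "turn": 0, "jaw": 170},
])

```text
clock: 7.03
position: [0.5049, -0.1441, 0.1134]
ee_rot: [-0.269, -3.127, -0.003]
force: [-0.3, 0.1, -0.2]
width: 0.335
```

Request:
arm_command([
  {"xyz": [-1.5, 0, 0], "turn": 0, "jaw": 170},
  {"xyz": [-3, 0, -1], "turn": 0, "jaw": 170},
  {"xyz": [-3, 0, -4], "turn": 0, "jaw": 170},
  {"xyz": [-3, 0, -8], "turn": 0, "jaw": 170},
  {"xyz": [-3, 0, -10], "turn": 0, "jaw": 170},
])

```text
clock: 7.45
position: [0.5361, -0.15, 0.2166]
ee_rot: [-0.27, -3.129, -0.002]
force: [1.1, -0.3, 1.2]
width: 0.333
```

```bash
python3 -c "
from h import *
go(.529,.2315,.2,80.2);d=snap('scene','s7')
a=cv2.imread('pics/s7.png');cv2.imwrite('pics/s7c.png',cv2.resize(a[110:230,140:320],None,fx=4,fy=4))"
```

```text
pos [ 0.5361 -0.15    0.2166] yang 80.15 tilt 0.07 F [ 1.14 -0.27  1.16] w 0.333 t 7.45 q [-0.01  0.33  0.25  1.77 -0.09  1.05  1.67] 
 shift cm [ 7.22 37.47  1.71] turn -0.05
```

View pics/s7c.png

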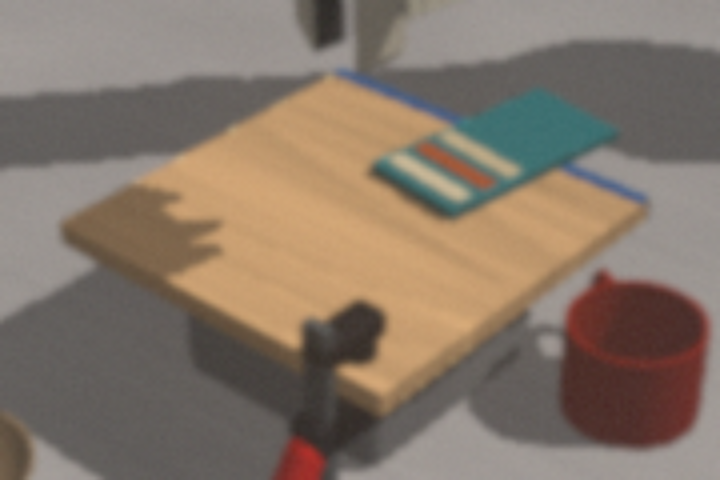

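Request:
arm_command([
  {"xyz": [0.7, 4, 0], "turn": 0, "jaw": 0},
  {"xyz": [1.4, 8, 0], "turn": 0, "jaw": 0},
  {"xyz": [2.1, 12, 0], "turn": 0, "jaw": 0},
  {"xyz": [2.8, 16, 0], "turn": 0, "jaw": 0},
  {"xyz": [3.6, 20, 0], "turn": 0, "jaw": 0},
])

```text
clock: 7.92
position: [0.5362, 0.0546, 0.2197]
ee_rot: [0.27, 3.126, 0.001]
force: [1.6, -0.3, -0.5]
width: 0.646
```

```bash
python3 -c "
from h import *
go(.529,.2315,.2,80.2)
d=dict(np.load('pics/s7.npz'))
f=lambda x,y,z:ray(d,140+x/4-.4,110+y/4-.4,z)
T=np.array([f(*p,.118) for p in[(450,211),(374,165),(540,88),(620,130)]]);print(T.round(4));print('end',(T[2]+T[3])/2,'mid',T.mean(0))"
```

```text
pos [0.5362 0.0546 0.2197] yang 80.12 tilt 0.25 F [ 1.58 -0.35 -0.53] w 0.646 t 7.9167 q [-0.33  0.3   0.17  1.81 -0.06  1.04  1.26] 
 shift cm [ 3.75 17.31  1.97] turn -0.08
[[ 0.4991 -0.1084  0.118 ]
 [ 0.4878 -0.1732  0.118 ]
 [ 0.3492 -0.1512  0.118 ]
 [ 0.3613 -0.0832  0.118 ]]
end [ 0.35523561 -0.11720188  0.118     ] mid [ 0.42433445 -0.12899676  0.118     ]
```

Request:
arm_command([
  {"xyz": [0.8, 4, 0], "turn": 0, "jaw": 0},
  {"xyz": [1.6, 8, 0], "turn": 0, "jaw": 0},
  {"xyz": [2.4, 12, 0.5], "turn": 0, "jaw": 0},
  {"xyz": [3.2, 16, 1], "turn": 0, "jaw": 0},
  {"xyz": [3.7, 17, 2], "turn": 0, "jaw": 0},
])

```text
clock: 8.33
position: [0.5281, 0.2369, 0.1999]
ee_rot: [0.258, 3.126, 0.008]
force: [-0.2, 0.7, -0.2]
width: 0.982
```

Request:
arm_command([
  {"xyz": [0, 0, 0], "turn": 0, "jaw": 0},
  {"xyz": [0, 0, 0], "turn": 0, "jaw": 0},
  {"xyz": [0, 0, 0], "turn": 0, "jaw": 0},
])

```text
clock: 8.58
position: [0.5285, 0.2354, 0.2]
ee_rot: [0.26, 3.126, 0.007]
force: [0.6, -0.4, 0.8]
width: 0.998
```

```bash
python3 -c "
from h import *
go(.529,.2315,.13,80.2)"
```

```text
pos [0.5285 0.2354 0.2   ] yang 80.5 tilt 0.37 F [ 0.57 -0.41  0.83] w 0.998 t 8.5833 q [-0.58  0.38  0.1   1.74 -0.04  1.02  0.94] 
 shift cm [-0.08 -0.41  7.  ] turn 0.3
```

Request:
arm_command([
  {"xyz": [0, -0.4, 2], "turn": 0, "jaw": 0},
  {"xyz": [0, -0.4, 4], "turn": 0, "jaw": 0},
  {"xyz": [0, -0.4, 6.5], "turn": 0, "jaw": 0},
  {"xyz": [0, -0.4, 7], "turn": 0, "jaw": 0},
  {"xyz": [0, -0.4, 7], "turn": 0, "jaw": 0},
])

```text
clock: 9.0
position: [0.5279, 0.2292, 0.1291]
ee_rot: [0.264, 3.128, 0.003]
force: [0.4, -0.7, 1.4]
width: 1.0
```

```bash
python3 -c "
from h import *
go(.5285,.2315,.08,80.2);d=snap('scene','s8');snap('top','t8')
a=cv2.imread('pics/s8.png')[130:300,330:490];cv2.imwrite('pics/s8c.png',cv2.resize(a,None,fx=3.5,fy=3.5))"
```

```text
pos [0.5279 0.2292 0.1291] yang 80.34 tilt 0.2 F [ 0.44 -0.75  1.4 ] w 1.0 t 9.0 q [-0.57  0.45  0.09  1.82 -0.05  0.87  0.95] 
 shift cm [-0.    0.23  4.91] turn 0.14
```

View pics/s8c.png

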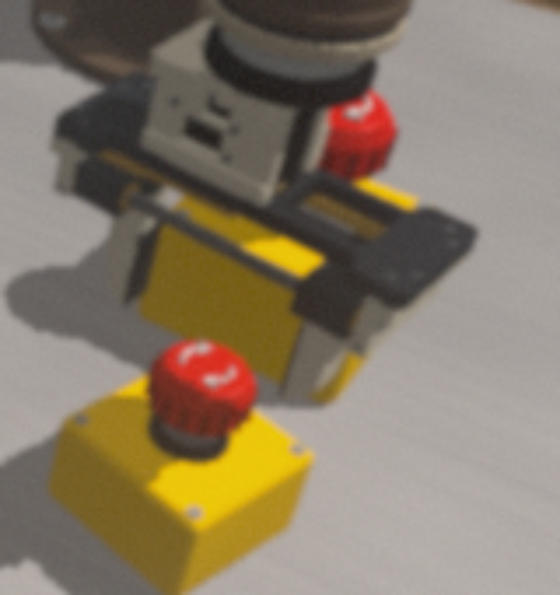

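View pics/t8.png

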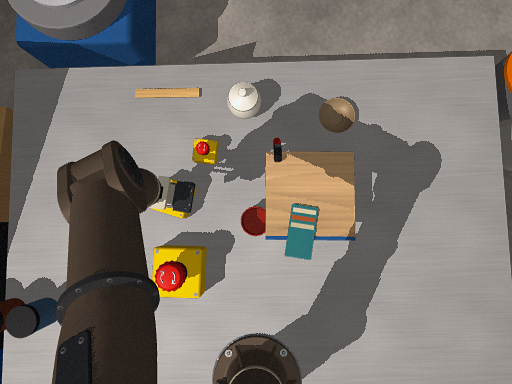

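The fingers straddle the head, and the top view shows the tile's end at row 258, past the edge at row 238. I'll descend around the head.

Request:
arm_command([
  {"xyz": [0, 0.2, 1.2], "turn": 0, "jaw": 0},
  {"xyz": [0, 0.2, 2.4], "turn": 0, "jaw": 0},
  {"xyz": [0, 0.2, 3.6], "turn": 0, "jaw": 0},
  {"xyz": [0, 0.2, 4.7], "turn": 0, "jaw": 0},
  {"xyz": [0, 0.2, 4.9], "turn": 0, "jaw": 0},
])

```text
clock: 9.52
position: [0.5293, 0.2327, 0.0808]
ee_rot: [0.262, 3.126, 0.006]
force: [-0.3, -0.1, 0.2]
width: 0.999
```

Request:
arm_command([
  {"xyz": [0, 0, 0], "turn": 0, "jaw": 40},
  {"xyz": [0, 0, 0], "turn": 0, "jaw": 70},
  {"xyz": [0, 0, 0], "turn": 0, "jaw": 80},
], force=12)

```text
clock: 9.77
position: [0.5298, 0.2328, 0.0814]
ee_rot: [0.262, 3.125, 0.007]
force: [0.6, -0.2, -0.2]
width: 0.833
```

```bash
python3 -c "
from h import *
go(.5285,.2315,.079,80.2);d=snap('scene','s9')
a=cv2.imread('pics/s9.png')[130:300,330:490];cv2.imwrite('pics/s9c.png',cv2.resize(a,None,fx=3.5,fy=3.5))"
```

```text
pos [0.5298 0.2328 0.0814] yang 80.4 tilt 0.4 F [ 0.62 -0.24 -0.24] w 0.833 t 9.7667 q [-0.56  0.51  0.08  1.86 -0.06  0.77  0.95] 
 shift cm [ 0.11 -0.15  0.24] turn 0.2
```

View pics/s9c.png

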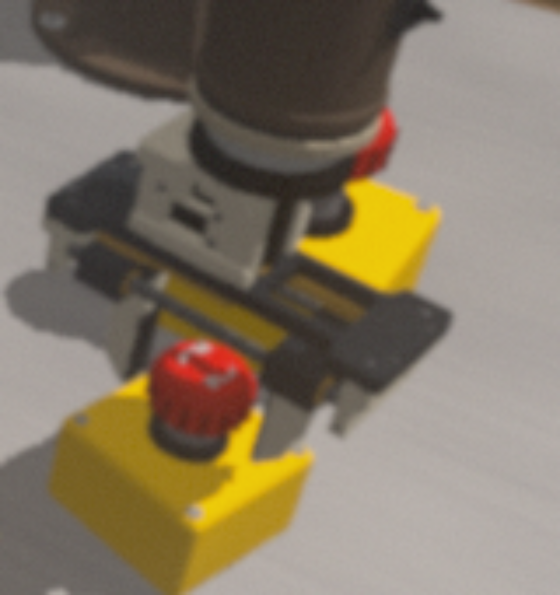

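Request:
arm_command([
  {"xyz": [0.1, -0.1, 0.2], "turn": 0, "jaw": 100},
  {"xyz": [0.1, -0.1, 0.2], "turn": 0, "jaw": 140},
  {"xyz": [0.1, -0.1, 0.2], "turn": 0, "jaw": 200},
  {"xyz": [0.1, -0.1, 0.2], "turn": 0, "jaw": 255},
  {"xyz": [0.1, -0.1, 0.2], "turn": 0, "jaw": 255},
], force=15)

```text
clock: 10.23
position: [0.5286, 0.2317, 0.0796]
ee_rot: [0.263, 3.125, 0.006]
force: [-1.4, -1.9, 4.0]
width: 0.577
```

```bash
python3 -c "
from h import *
go(.5285,.2315,.079,80.2);print(observe()['ft_torque'])"
```

```text
pos [0.5286 0.2317 0.0796] yang 80.39 tilt 0.39 F [-1.37 -1.91  3.99] w 0.577 t 10.2333 q [-0.56  0.51  0.08  1.86 -0.06  0.76  0.95] 
 shift cm [ 0.   -0.03  0.06] turn 0.19
[-0.39707507  0.2804297   0.03763821]
```

Request:
arm_command([
  {"xyz": [0, 0, -0.05], "turn": 5, "jaw": 255},
  {"xyz": [0, 0, -0.1], "turn": 10, "jaw": 255},
  {"xyz": [0, 0, -0.18], "turn": 15, "jaw": 255},
  {"xyz": [0, 0, -0.25], "turn": 20, "jaw": 255},
  {"xyz": [0, 0, -0.3], "turn": 25, "jaw": 255},
])

```text
clock: 10.65
position: [0.5285, 0.2316, 0.0826]
ee_rot: [0.94, 2.993, 0.008]
force: [-1.2, -1.7, 2.2]
width: 0.578
```

```bash
python3 -c "
from h import *
go(.5285,.2315,.083,25);print(observe()['ft_torque'])"
```

```text
pos [0.5285 0.2316 0.0826] yang 55.14 tilt 0.39 F [-1.23 -1.69  2.24] w 0.578 t 10.65 q [-0.65  0.51  0.2   1.87 -0.14  0.77  0.59] 
 shift cm [-0.   -0.01 -0.04] turn 30.14
[-0.28783947  0.20168501  0.00898574]
```

Request:
arm_command([
  {"xyz": [0, 0, -0.07], "turn": 6, "jaw": 255},
  {"xyz": [0, 0, -0.15], "turn": 12, "jaw": 255},
  {"xyz": [0, 0, -0.25], "turn": 18, "jaw": 255},
  {"xyz": [0, 0, -0.35], "turn": 24, "jaw": 255},
  {"xyz": [0, 0, -0.42], "turn": 29, "jaw": 255},
])

```text
clock: 11.07
position: [0.5285, 0.2314, 0.087]
ee_rot: [1.667, 2.659, 0.009]
force: [-0.5, -1.5, 1.8]
width: 0.577
```

```bash
python3 -c "
from h import *
go(.5285,.2315,.083,25);print(observe()['ft_torque']);d=snap('scene','s10')
a=cv2.imread('pics/s10.png')[130:300,330:490];cv2.imwrite('pics/s10c.png',cv2.resize(a,None,fx=3.5,fy=3.5))"
```

```text
pos [0.5285 0.2314 0.087 ] yang 25.83 tilt 0.38 F [-0.5  -1.54  1.84] w 0.577 t 11.0667 q [-0.75  0.52  0.35  1.87 -0.24  0.78  0.18] 
 shift cm [0.01 0.   0.4 ] turn 0.83
[-0.34750567  0.18981813  0.00533971]
```

View pics/s10c.png

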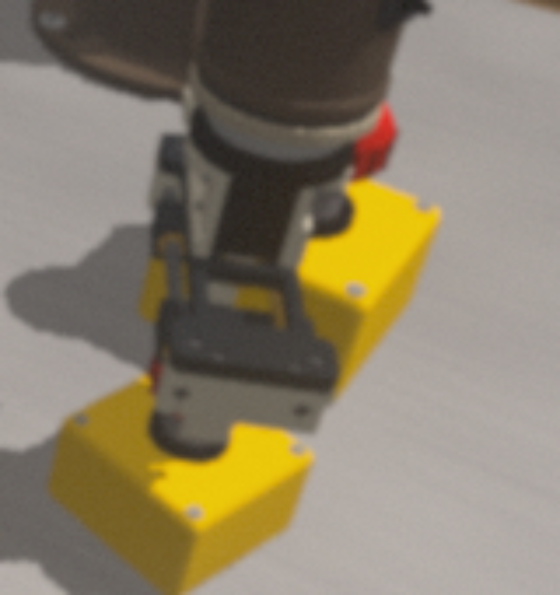

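Request:
arm_command([
  {"xyz": [0, 0, 0], "turn": 0, "jaw": 60},
  {"xyz": [0, 0, 0], "turn": 0, "jaw": 0},
  {"xyz": [0, 0, 0], "turn": 0, "jaw": 0},
  {"xyz": [0, 0, 0], "turn": 0, "jaw": 0},
  {"xyz": [0, 0, 0], "turn": 0, "jaw": 0},
])

```text
clock: 11.53
position: [0.5285, 0.2315, 0.087]
ee_rot: [1.673, 2.656, 0.009]
force: [0.4, -0.0, 0.2]
width: 0.891
```

Request:
arm_command([
  {"xyz": [0, 0, -1], "turn": 0, "jaw": 0},
  {"xyz": [0, 0, -3], "turn": 0, "jaw": 0},
  {"xyz": [0, 0, -6], "turn": 0, "jaw": 0},
  {"xyz": [0, 0, -9], "turn": 0, "jaw": 0},
  {"xyz": [0, 0, -12], "turn": 0, "jaw": 0},
])

```text
clock: 11.95
position: [0.5277, 0.2307, 0.209]
ee_rot: [1.673, 2.656, 0.009]
force: [0.6, 1.2, -0.2]
width: 1.003
```

```bash
python3 -c "
from h import *
go(.5285,.2315,.083,25);d=snap('scene','s11')
W=world(d);m=(np.hypot(W[...,0]-.529,W[...,1]-.2315)<.018)&(W[...,2]<.15)&(W[...,2]>.1);print('head z',np.median(W[m][:,2]),m.sum())
a=cv2.imread('pics/s11.png')[130:300,330:490];cv2.imwrite('pics/s11c.png',cv2.resize(a,None,fx=3.5,fy=3.5))"
```

```text
pos [0.5277 0.2307 0.209 ] yang 25.59 tilt 0.38 F [ 0.57  1.21 -0.16] w 1.003 t 11.95 q [-0.8   0.38  0.4   1.75 -0.17  1.04  0.11] 
 shift cm [ 0.03  0.02 12.6 ] turn 0.59
head z 0.12344575210505282 209
```

View pics/s11c.png

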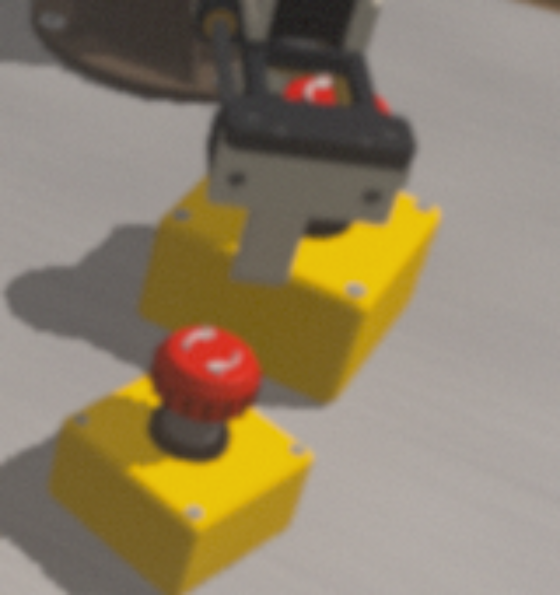

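The head is up again at z 0.1234, the same reading as at the start, and the arrows are back at their rest angle. I'll make a final check of the tile and the bystanders.

```bash
python3 -c "
from h import *
d=snap('top','t12');d2=snap('scene','s12')
a=cv2.imread('pics/t12.png')[130:270,130:370];b=cv2.imread('pics/t0.png');
cv2.imwrite('pics/t12c.png',cv2.resize(a,None,fx=3.2,fy=3.2,interpolation=2))
for n,(x,y) in dict(jar=(243,100),dish=(337,114),cup=(255,221)).items():
  for k in(0,):
    A=b[y-25:y+25,x-25:x+25];B=cv2.imread('pics/t12.png')[y-25:y+25,x-25:x+25]
    print(n,cv2.phaseCorrelate(A[...,2].astype(np.float64),B[...,2].astype(np.float64)))
a0=cv2.imread('pics/s0.png');a1=cv2.imread('pics/s12.png')
for n,(x,y) in dict(jar=(203,290),dish=(122,228),cup=(298,199)).items():
    print(n,cv2.phaseCorrelate(a0[y-30:y+30,x-30:x+30,2].astype(float),a1[y-30:y+30,x-30:x+30,2].astype(float)))
"
```

```text
jar ((0.06214556832383522, -0.0027379523883475088), 0.6435718806612488)
dish ((0.7919048808121403, 0.6018155764704787), 0.22494627102486392)
cup ((0.24836754543244055, -0.15217725006254668), 0.7623407236569862)
jar ((0.04999176829838703, 0.18056206557929855), 0.7958115805959536)
dish ((1.5287702950190862, -1.5701371551337324), 0.11456267987700304)
cup ((0.0831559237560775, 0.0885371000359676), 0.6973383588515778)
```

View pics/t12c.png

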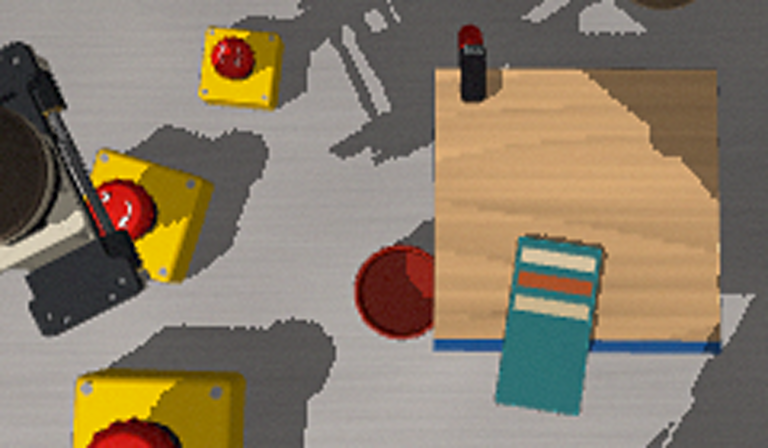

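View pics/s12.png

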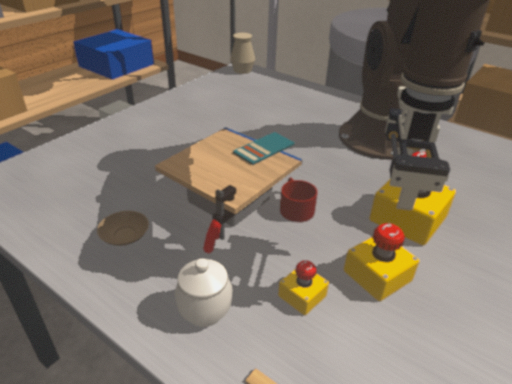

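```bash
python3 - <<'E'
from h import *
d=dict(np.load('pics/t12.npz'))
f=lambda x,y,z:ray(d,130+x/3.2-.5,130+y/3.2-.5,z)
T=np.array([f(*p,.118) for p in[(519,234),(606,244),(579,414),(495,404)]]);e=(T[2]+T[3])/2
print('end',e,'mid',T.mean(0),'overhang',.4027-e[0])
W=world(d);W2=world(dict(np.load('pics/s12.npz')))
for w in(W,W2):
  h=cv2.pointPolygonTest
  poly=(T[:,:2]*1000).astype(np.float32);c=poly.mean(0);poly=c+(poly-c)*.85
  ok=np.array([[np.isfinite(w[i,j,0]) and w[i,j,2]>.09 and h(poly,(float(w[i,j,0]*1000),float(w[i,j,1]*1000)),False)>0 for j in range(512)] for i in range(384)])
  P=w[ok];A=np.c_[P[:,:2]-P[:,:2].mean(0),np.ones(len(P))];print('tile plane slope/height',np.linalg.lstsq(A,P[:,2],rcond=None)[0],len(P))
print(observe()['force'],observe()['dq'].round(3)); 
def dish(t,cx,cy):
  w=world(dict(np.load(t)));m=(np.hypot(w[...,0]-cx,w[...,1]-cy)<.09)&(w[...,2]>.015)&(w[...,2]<.05);return w[m][:,:2].mean(0)
c=dish('pics/t0.npz',.75,-.24);print(c,dish('pics/t0.npz',*c),dish('pics/t12.npz',*c))
sign_off()
E
```

```text
end [ 0.35677342 -0.11807338  0.118     ] mid [ 0.42673455 -0.13064876  0.118     ] overhang 0.04592658412553352
tile plane slope/height [ 0.00442089 -0.00315853  0.11825516] 1035
tile plane slope/height [ 0.00095376 -0.00473016  0.11846666] 660
[-0.35119364  0.10724239 -0.49913089] [ 0.005  0.041 -0.017  0.058 -0.01  -0.028  0.006]
[ 0.76952323 -0.25801353] [ 0.76952323 -0.25801353] [ 0.77042131 -0.2579614 ]
the job is handed in; nothing more can be done
```

The job is done in the order you asked and handed in at about 12 s on the robot's clock.

- **Stop pressed:** I pushed the middle-sized stop's mushroom head down to its hard stop. Its top dropped from z 0.1234 to 0.1134, and it stayed down after I let go. The last push onto the stop read about 41 N at the wrist, through the closed fingertips.
- **Tile slid out:** I then pushed the tile by its far end, flat along its own length, over the blue-striped edge. It overhangs by about 46 mm from the top camera (47.5 mm from the other), a third of its 140 mm. Its top lies flat at about z 0.118.
- **Stop reset:** I gripped the head, turned it about 54° clockwise and let go. It sprang back up to z 0.1234 with its arrows at the rest angle. The wrist torque read close to zero during the turn, so it did not confirm the turn. The camera check after release did.
- **Left alone:** The jar, teacup and dish have not moved, to within measuring error. An image comparison for the dish was unreliable because of shadows, but its depth position agreed to 1 mm.
- **Robot at hand-in:** The gripper was open, about 85 mm above the head and touching nothing.

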